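# Switch on the waffle station: find the key that fits

### The arm

A 7-joint arm with a two-finger parallel gripper is mounted at the origin on a cart in front of the work surface, level with it; the furniture and walls round the work are solid. World frame = base frame: x ahead of the robot, y to its left, z up, the work surface at z = 0. Lengths are in mm, angles in rad, forces in N, time in s.
With the tool pointing down it reaches from about 400 to 875 mm from the base axis. Payload 4.4 kg.
Tool frame: the origin (TCP) lies on the centre line of the jaws, within the pads' length; the fingertips stand 25 mm ahead of it and the grasp point (between the pads) lies 6 mm ahead of it (ctrl.finger_overhang is the distance from the TCP to the fingertips, in mm); z points along the fingers, y is the line along which they close (so a half turn about z gives the same grasp; the last joint's range is limited). The gripper opens to 85 mm and grips with 20 to 120 N. Pads are 22 mm wide; open, the fingers measure 114 mm over their backs; the gripper's body (76 mm by 85 mm) begins 54 mm behind the grasp point. The pads swing forward as they close: fully open they stand 13 mm farther back than shut.
Start: joints at [1.053, 0.628, 0.038, 1.517, -0.027, 0.996, -0.02], TCP at [283.808, -584.782, 256.313] pointing down, gripper open.
Joint ranges: [-3.06, 3.06], [-0.37, 2.12], [-1.25, 1.32], [0.18, 2.47], [-1.1, 4.24], [0.23, 1.98], [-2.94, 2.94]. Speed limits (rad/s): [2.57, 2.57, 3.14, 3.14, 3.14, 3.14, 3.14].

### API

Orientations are given as [roll, pitch, yaw] about the fixed x, y, z axes, in that order (R = Rz(yaw) Ry(pitch) Rx(roll)).
In Python, from cell import ctrl gives the robot as it stands. The module is installed in compiled form; this text tells all that it offers.
- The arm moves only by the tool play_rows, never from a script. Its argument "targets" is a list of rows, each a list of 5 numbers: the closure, from 0 (fully open) to 1 (shut), then the shift along the tool's x, y, z in cm, then the turn about the tool's z in degrees. In form: [[gripper, dx, dy, dz, spin], ...]. A call has 1 to 10 rows; each row is the pose to reach, as a shift and turn from the pose commanded when the call began, along the tool's axes at that moment; what a row does not reach only later rows make up. A row lasts 1/10 s, in which the tool goes at most 50 mm and 8.59 degrees, less where a joint would pass 70% of its speed; a pose out of reach is approached as far as the arm can. A call with a gripper value outside its range is refused whole. The fingers move at their own pace and stop on an object; the grip force is fixed at half the most. Time passes only in rows, so rows that repeat a pose let the fingers close. It gives the time, the measured TCP pose, the force, the opening and the grip force at its end, in the units of the state.
- ctrl.read_state(): the state, without advancing time (a new reading comes with each control period).
- ctrl.get_image(name): name is "scene" or "top"; returns (picture, depth): 420x560x3 uint8, red, green, blue; 420x560 float32, mm along the optical axis (not along the pixel's ray), 0 where there is no reading.
- ctrl.calibration(name): a dict with "vfov" (degrees; the focal length in pixels is half the picture's height over the tangent of half this angle, whatever the lens; pixels are square), "cx", "cy" (the principal point, pixels), "k1" (the pictures are not rectified: a ray, as slopes to the right and down, at radius r is drawn at 1 + k1 r^2 times it, then the intrinsics apply), "extrinsics" (4x4, takes a point from camera to world coordinates). Camera axes: x right, y down, z forward; pixel columns grow to the right and rows downward; lengths in mm; the calibration is good to about 2 mm. A picture is of the moment at which its call begins. calibration takes no time and is no camera call.
- ctrl.finish_job(): hands the job in; it is judged then, once.
Trained networks look in the newest picture that a camera, given by its name, has taken for a name from the list of things; names that differ only in an ending like _2 or _b are one class to them, and where a whole thing is asked for, a point or a joint stands for the part that bears it (a point fixed in the world has none). Each returns a list of dicts, best first, with "confidence" (0 to 1); they miss things now and then, are a little off and sometimes report something else, mostly with a low value. They report only what shows in the picture. A call takes as long as a camera call.
- ctrl.search_frame(camera, name): "bbox" ([left, top, right, bottom] in pixels, round what is visible of it).
- ctrl.trace(camera, name): "pixels" (420x560 bool, what is visible of it) and "bbox" ([left, top, right, bottom] in pixels, round what is visible of it).
The state is a dict: "clock": time; "qpos": joint angles; "qd": joint speeds; "tau": joint torques, N m; "eef_pos": TCP position; "tool_rot": TCP orientation; "force": force on the tool from outside, world axes, zero at the start; "torque": the same for the moment, N m; "width": finger opening in mm; "gripper_force": force on a finger pad.
Only numpy, scipy, OpenCV 4.12 (cv2) and the standard library are available. Lean on these libraries where they do the work, as an engineer would, in place of code of your own. Each camera call takes 0.05 s, during which the arm holds its last target. There are 200 camera calls.

### The job

One of the three keys hanging in the stand turns the waffle station's key switch: try them in turn, each pushed fully in, until one turns the switch all the way to on. Leave that key fully in the switch, turned on, and let the other two hang in the stand's slots, any slot; do not move or knock over anything else on the table.

Things in the scene. Friction and masses are not known exactly. Their poses are not given: they have to be found in the camera images.
- lock: grey sheet-metal key-switch case, 120 x 120 x 68 mm, fixed. Origin: centre of its underside; z up. Its upright plug turns on this axis. Two dark marks on top show off (direction of the case's x) and on (1.25 rad counterclockwise from it)
- keyhole (a point): on the turning axis, in the brass plug's top face, 72 mm above the table, ringed by aluminium (54 mm inside). Frame turns with the plug: the slot is 9.5 mm wide in y (chamfered to 15), from x = -6 to +25 mm, so a key goes in tip down with its x along this x, 48 mm deep, until its collar rests on the face (key origin then 24 mm above the table)
- plug (a joint): plug angle, rad: near 0 off, 1.25 fully on (stop), growing counterclockwise from above; stays where left (0.05 N m). All keys go fully in; a wrong one stops at 0.3 to 0.55 on a hidden ward: turn it back to off (under 0.1), then draw it, or the next key lands on the ward and stays over 10 mm high. The right one turns to the stop and, turned, cannot be drawn. A key held too high may pass the ward: does not count
- stand: dark steel key stand, fixed, 180 x 50 x 62 mm: a 14 mm plate with three slots in a row along its x, on end walls. Origin: centre of its underside
- slot_1 (a point): the stand's slot (one of three, 55 mm apart, row along the stand's x): where the key's axis stands, on the plate's top, 62 mm above the table; axes of the stand. The slot is 11 mm wide in y and spans x = -5.5 to +24.5 mm from here; a key hangs in it by its collar with its x along the stand's x, its tip 14 mm above the table
- slot_2 (a point): the stand's slot (one of three, 55 mm apart, row along the stand's x): where the key's axis stands, on the plate's top, 62 mm above the table; axes of the stand. The slot is 11 mm wide in y and spans x = -5.5 to +24.5 mm from here; a key hangs in it by its collar with its x along the stand's x, its tip 14 mm above the table
- slot_3 (a point): the stand's slot (one of three, 55 mm apart, row along the stand's x): where the key's axis stands, on the plate's top, 62 mm above the table; axes of the stand. The slot is 11 mm wide in y and spans x = -5.5 to +24.5 mm from here; a key hangs in it by its collar with its x along the stand's x, its tip 14 mm above the table
- key_a: loose steel key, upright, 90 mm tall, 160 g. Origin: centre of the tip on the shank's axis; z up. Shank 7 mm dia.; flat bit 6 mm thick in y, out to x = +22 mm, z 0 to 48 mm; collar 32 mm dia. at z 48 to 54 mm. Keys differ only in the height of one notch in the bit's edge. Keys hang in any order; which one works changes from start to start and cannot be seen
- bow_a (a point): grip point of this key, on its axis 78 mm above its tip: in the bow, a flat ring 8 mm thick in y, 28 mm wide in x, 54 to 90 mm above the tip; grip it across the 8 mm, fingers closing along y; axes of the key
- key_b: loose steel key, upright, 90 mm tall, 160 g. Origin: centre of the tip on the shank's axis; z up. Shank 7 mm dia.; flat bit 6 mm thick in y, out to x = +22 mm, z 0 to 48 mm; collar 32 mm dia. at z 48 to 54 mm. Keys differ only in the height of one notch in the bit's edge. Keys hang in any order; which one works changes from start to start and cannot be seen
- bow_b (a point): grip point of this key, on its axis 78 mm above its tip: in the bow, a flat ring 8 mm thick in y, 28 mm wide in x, 54 to 90 mm above the tip; grip it across the 8 mm, fingers closing along y; axes of the key
- key_c: loose steel key, upright, 90 mm tall, 160 g. Origin: centre of the tip on the shank's axis; z up. Shank 7 mm dia.; flat bit 6 mm thick in y, out to x = +22 mm, z 0 to 48 mm; collar 32 mm dia. at z 48 to 54 mm. Keys differ only in the height of one notch in the bit's edge. Keys hang in any order; which one works changes from start to start and cannot be seen
- bow_c (a point): grip point of this key, on its axis 78 mm above its tip: in the bow, a flat ring 8 mm thick in y, 28 mm wide in x, 54 to 90 mm above the tip; grip it across the 8 mm, fingers closing along y; axes of the key
- oil_spray: bystander, not to be moved: pump bottle, 52 mm dia., 180 mm tall, standing between lock and stand; origin: centre of its underside
- honey_jar: bystander, not to be moved: glass jar with dark lid, 65 mm dia., 86 mm tall, on the robot's side of the lock; origin: centre of its underside
- salt_shaker: bystander, not to be moved: glass shaker, 44 mm dia., 90 mm tall, close beside the lock; origin: centre of its underside
- pepper_shaker: bystander, not to be moved: glass shaker, 44 mm dia., 90 mm tall, on the robot's side of the stand; origin: centre of its underside
- jam_1: bystander, not to be moved: portion tub, 37 x 50 x 16 mm, behind the stand; origin: centre of its underside
- glass_1: bystander, fixed: drinking glass, 81 mm dia., 93 mm tall, between the waffle makers; origin: centre of its underside
- plate_stack: bystander, fixed: stack of paper plates, 203 mm dia., 32 mm high, at the right; origin: centre of its underside
- tongs_1: bystander, fixed: kitchen tongs lying flat, 244 x 77 x 10 mm, at the left; origin: centre of its underside

How it is judged (in metres and radians):
On the way, in this order (a step that is already met when the one before it is completed fails the run):
1. a key is fully in the switch, which is still off (((horizontal distance between key_a and keyhole below 0.006 m and z of key_a in the frame of lock below 0.0285 m and angle between key_a's own z axis and vertical below 0.15 rad) or (horizontal distance between key_b and keyhole below 0.006 m and z of key_b in the frame of lock below 0.0285 m and angle between key_b's own z axis and vertical below 0.15 rad) or (horizontal distance between key_c and keyhole below 0.006 m and z of key_c in the frame of lock below 0.0285 m and angle between key_c's own z axis and vertical below 0.15 rad)) and value of joint plug below 0.7 rad), for 0.1 s.
2. the switch is turned on with a key fully in it (((horizontal distance between key_a and keyhole below 0.006 m and z of key_a in the frame of lock below 0.0285 m and angle between key_a's own z axis and vertical below 0.15 rad) or (horizontal distance between key_b and keyhole below 0.006 m and z of key_b in the frame of lock below 0.0285 m and angle between key_b's own z axis and vertical below 0.15 rad) or (horizontal distance between key_c and keyhole below 0.006 m and z of key_c in the frame of lock below 0.0285 m and angle between key_c's own z axis and vertical below 0.15 rad)) and value of joint plug above 1.1 rad), for 0.2 s.
At the end, for the whole second after the job is handed in: the plug stands beyond 1.1 rad; one key is in it within 6 mm of its axis and within 4.5 mm of fully in, upright; each of the other two keys hangs upright in one of the stand's slots, within 12 mm of its place and at most 4.5 mm high; all keys are at rest (all of step 2 and ((horizontal distance between key_a and keyhole below 0.006 m and z of key_a in the frame of lock below 0.0285 m and angle between key_a's own z axis and vertical below 0.15 rad) or ((horizontal distance between key_a and slot_1 below 0.012 m and z of key_a in the frame of stand below 0.0185 m and angle between key_a's own z axis and vertical below 0.25 rad) or (horizontal distance between key_a and slot_2 below 0.012 m and z of key_a in the frame of stand below 0.0185 m and angle between key_a's own z axis and vertical below 0.25 rad) or (horizontal distance between key_a and slot_3 below 0.012 m and z of key_a in the frame of stand below 0.0185 m and angle between key_a's own z axis and vertical below 0.25 rad))) and ((horizontal distance between key_b and keyhole below 0.006 m and z of key_b in the frame of lock below 0.0285 m and angle between key_b's own z axis and vertical below 0.15 rad) or ((horizontal distance between key_b and slot_1 below 0.012 m and z of key_b in the frame of stand below 0.0185 m and angle between key_b's own z axis and vertical below 0.25 rad) or (horizontal distance between key_b and slot_2 below 0.012 m and z of key_b in the frame of stand below 0.0185 m and angle between key_b's own z axis and vertical below 0.25 rad) or (horizontal distance between key_b and slot_3 below 0.012 m and z of key_b in the frame of stand below 0.0185 m and angle between key_b's own z axis and vertical below 0.25 rad))) and ((horizontal distance between key_c and keyhole below 0.006 m and z of key_c in the frame of lock below 0.0285 m and angle between key_c's own z axis and vertical below 0.15 rad) or ((horizontal distance between key_c and slot_1 below 0.012 m and z of key_c in the frame of stand below 0.0185 m and angle between key_c's own z axis and vertical below 0.25 rad) or (horizontal distance between key_c and slot_2 below 0.012 m and z of key_c in the frame of stand below 0.0185 m and angle between key_c's own z axis and vertical below 0.25 rad) or (horizontal distance between key_c and slot_3 below 0.012 m and z of key_c in the frame of stand below 0.0185 m and angle between key_c's own z axis and vertical below 0.25 rad))) and linear speed of each of key_a, key_b, key_c below 0.02 m/s); the robot touches nothing.
It fails at once if a bystander is moved more than 30 mm or knocked over (distance of any of oil_spray, honey_jar, salt_shaker, pepper_shaker, jam_1 from where it was at the start of the episode above 0.03 m or angle between any of oil_spray, honey_jar, salt_shaker, pepper_shaker's own z axis and vertical above 0.5 rad).
It also fails if it takes over 72 s, if anything falls off the work surface, if the arm or the gripper's body presses on something with over 40 N, if the wrist force passes 120 N, or if a joint passes its speed limit or range.

## Working session

There is one attempt and no reset: what is moved stays moved. The work goes in short steps, Python scripts to look and compute and a tool call to move; the robot and the scene stay as the last step left them, time stands still between calls to the robot, and variables do not carry over. Pictures are saved under pics/ and viewed, at most 10 in all, crops included, and the job is handed in when it is done.

Besides the shell and the picture viewer there is one more tool, called after "Emit:" by a JSON object that holds its "method" and its "body". play_rows: Moves the arm, as the interface text tells. Its arguments: {"type":"object","properties":{"targets":{"type":"array"}},"required":["targets"]}

```bash
mkdir -p pics; ls; cat > h.py <<'E'
import numpy as np, cv2
from cell import ctrl
def cal(n):
    c=ctrl.calibration(n); f=210/np.tan(np.radians(c['vfov'])/2); return c,f
def world(n,u,v,d):
    c,f=cal(n); u=np.asarray(u,float);v=np.asarray(v,float)
    x=(u-c['cx'])/f;y=(v-c['cy'])/f; rd=np.hypot(x,y); r=rd.copy()
    for _ in range(20): r=rd/(1+c['k1']*r*r)
    s=1/(1+c['k1']*r*r)
    P=np.stack([x*s*d,y*s*d,d*np.ones_like(x),np.ones_like(x)],-1)
    return (P@np.array(c['extrinsics']).T)[...,:3]
def atz(n,u,v,z):
    a=world(n,u,v,np.float64(1));o=np.array(cal(n)[0]['extrinsics'])[:3,3]
    return o+(a-o)*((z-o[2])/(a[...,2]-o[2]))[...,None]
E
python3 - <<'E'
from h import *
for n in ("top","scene"):
    im,d=ctrl.get_image(n); cv2.imwrite(f"pics/{n}0.png",im[...,::-1]); np.save(n+"d.npy",d)
    c=ctrl.calibration(n); print(n,c['vfov'],c['k1'],np.round(c['extrinsics'],2).tolist())
    for k in ("lock","stand","key_a","bow_a","oil_spray","honey_jar","salt_shaker","pepper_shaker"):
        print(k,[(np.round(b['bbox']).tolist(),round(b['confidence'],2)) for b in ctrl.search_frame(n,k)])
print(ctrl.read_state())
E
```

```text
pics
top 49.068915581231636 -0.019573871913865427 [[0.01, -0.99, 0.14, 359.35], [-1.0, -0.01, -0.02, 8.16], [0.03, -0.14, -0.99, 1419.75], [0.0, 0.0, 0.0, 1.0]]
lock [([182.0, 193.0, 233.0, 239.0], 0.92), ([304.0, 210.0, 365.0, 243.0], 0.6)]
stand [([305.0, 212.0, 368.0, 244.0], 0.72)]
key_a [([314.0, 215.0, 327.0, 226.0], 0.51), ([333.0, 222.0, 344.0, 230.0], 0.49), ([350.0, 230.0, 360.0, 239.0], 0.39), ([302.0, 209.0, 367.0, 242.0], 0.21)]
bow_a [([347.0, 226.0, 360.0, 239.0], 0.5), ([333.0, 219.0, 346.0, 232.0], 0.39), ([316.0, 215.0, 323.0, 224.0], 0.39)]
oil_spray [([304.0, 205.0, 369.0, 243.0], 0.55), ([262.0, 208.0, 280.0, 227.0], 0.51)]
honey_jar [([191.0, 241.0, 215.0, 263.0], 0.69)]
salt_shaker [([168.0, 213.0, 182.0, 228.0], 0.53), ([303.0, 211.0, 368.0, 244.0], 0.49)]
pepper_shaker [([316.0, 249.0, 330.0, 262.0], 0.76)]
scene 50.269149603348005 -0.07256613244909467 [[-0.57, -0.42, 0.71, -326.18], [-0.82, 0.29, -0.49, 588.58], [-0.0, -0.86, -0.51, 712.67], [0.0, 0.0, 0.0, 1.0]]
lock [([192.0, 232.0, 251.0, 291.0], 0.56)]
stand [([308.0, 205.0, 373.0, 240.0], 0.94)]
key_a [
[... 597 characters left out ...]
0.9, 'qpos': array([ 1.05319067,  0.62839484,  0.03851109,  1.51741915, -0.02700555,
        0.99628739, -0.02000506]), 'qd': array([-2.65733468e-03,  3.23680876e-04,  1.01781653e-03,  1.05663566e-03,
        2.59794921e-04, -9.96578756e-04, -2.83850904e-05]), 'tau': array([-2.25873628e-04, -5.63261461e+01,  1.22538641e+00, -1.93781233e+01,
        1.08937247e-02,  1.64359386e-03,  9.78224307e-06]), 'eef_pos': array([ 283.80630099, -584.77704399,  256.31082995]), 'tool_rot': array([ 3.14158350e+00, -3.46155501e-05,  4.51763176e-01]), 'force': array([0.04510685, 0.43682031, 0.23002043]), 'torque': array([ 0.01883767, -0.0062599 , -0.0316521 ]), 'gripper_force': 0.0, 'width': 85.2859078597179}
```

View pics/top0.png

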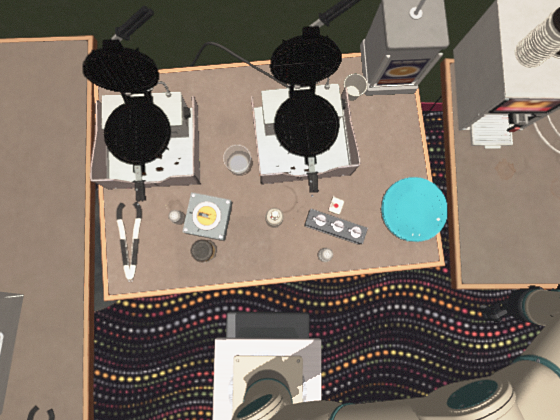

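View pics/scene0.png

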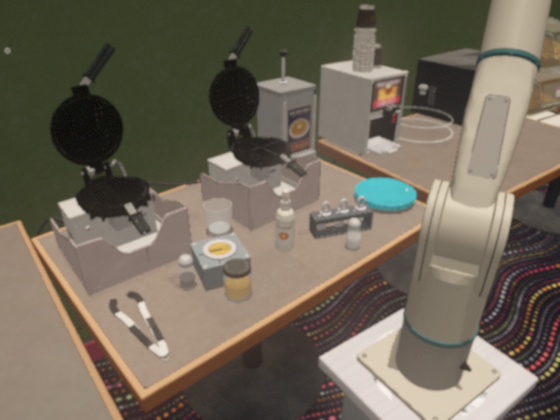

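```bash
cat > m.py <<'E'
from h import *
im=cv2.imread("pics/top0.png"); d=np.load("topd.npy")
V,U=np.mgrid[0:420,0:560]; W=world("top",U,V,d)
def rect(box,lo,hi,name):
    l,t,r,b=box; m=np.zeros((420,560),bool); m[t:b,l:r]=1
    m&=(W[...,2]>lo)&(W[...,2]<hi); P=W[m][:,:2].astype(np.float32)
    (c,s,a)=cv2.minAreaRect(P); print(name,m.sum(),np.round(c,1),np.round(s,1),round(a,1),'z',np.median(W[m][:,2]).round(1)); return m
rect((175,185,240,245),55,85,'lock')
rect((298,205,375,248),50,75,'stand')
m=rect((298,205,375,248),78,125,'bows')
n,L,st,ce=cv2.connectedComponentsWithStats(m.astype(np.uint8))
for i in range(1,n): print(st[i],W[L==i].mean(0).round(1))
for nme,b in dict(oil=(258,203,285,232),honey=(187,238,218,266),salt=(165,208,185,230),pep=(314,245,333,265),jam=(325,193,348,214)).items():
    rect(b,10,200,nme)
print(W[205:228:2,180:236:3,2].round(0))
a=cv2.resize(im[180:260,160:250],None,fx=8,fy=8,interpolation=cv2.INTER_CUBIC)[:600]
b=cv2.resize(im[200:260,295:375],None,fx=10,fy=10,interpolation=cv2.INTER_CUBIC)
cv2.imwrite("pics/lock.png",a);cv2.imwrite("pics/stand.png",b)
E
python3 m.py
```

```text
lock 1721 [502.2 205.7] [151.6 147.8] 80.3 z 69.9
stand 936 [ 488.8 -196.9] [180.7  51.1] 72.0 z 62.9
bows 83 [ 487.1 -200.6] [135.7   8.3] 71.8 z 99.8
[317 217   9   5  26] [ 504.1 -147.1   98.7]
[335 223   9   6  28] [ 486.8 -199.4   97.2]
[352 230  10   5  29] [ 469.6 -251.8   97.3]
oil 288 [511.6  -7.9] [57.9 51. ] 53.3 z 117.5
honey 475 [417.  194.9] [63.9 79.1] 75.7 z 84.9
salt 195 [504.1 269.7] [58.1 45.8] 66.5 z 78.3
pep 172 [ 402.3 -164.2] [40.6 38. ] 41.5 z 81.1
jam 169 [ 556.8 -203. ] [36.7 47.7] 71.2 z 16.6
[[ 2.00e+00  2.00e+00 -2.00e+00  7.40e+01  6.60e+01  6.90e+01  7.60e+01
   7.50e+01  7.30e+01  7.20e+01  7.30e+01  7.60e+01  6.70e+01  7.00e+01
   7.10e+01  6.40e+01  7.10e+01  2.10e+01  4.00e+00]
 [ 2.00e+00  5.00e+00  2.00e+00  6.30e+01  6.90e+01  7.10e+01  7.20e+01
   7.10e+01  6.80e+01  7.70e+01  7.10e+01  7.60e+01  7.40e+01  6.80e+01
   7.40e+01  6.80e+01  7.00e+01  5.00e+00  7.00e+00]
 [-2.00e+00 -2.00e+00  3.00e+00  1.42e+03  7.00e+01  7.80e+01  7.20e+01
   7.40e+01  6.80e+01  7.60e+01  7.00e+01  6.60e+01  7.20e+01  6.90e+01
   6.70e+01  6.60e+01  7.50e+01  3.00
[... 1089 characters left out ...]
0e+01  7.30e+01  6.70e+01  7.20e+01  7.40e+01  7.00e+01
   6.80e+01  7.10e+01  1.00e+01 -3.00e+00  4.00e+00]
 [ 2.80e+01  8.00e+00  6.80e+01  6.60e+01  6.90e+01  6.80e+01  7.50e+01
   7.40e+01  7.00e+01  7.20e+01  7.10e+01  7.80e+01  7.10e+01  7.00e+01
   7.10e+01  6.90e+01  8.00e+00  0.00e+00  0.00e+00]
 [ 3.00e+00 -3.00e+00  6.80e+01  6.30e+01  6.60e+01  6.80e+01  7.30e+01
   7.30e+01  7.10e+01  7.30e+01  7.00e+01  7.10e+01  7.40e+01  6.70e+01
   6.30e+01  6.80e+01  1.00e+00  0.00e+00 -4.00e+00]
 [-4.00e+00  6.70e+01  6.40e+01  6.40e+01  6.50e+01  7.20e+01  7.60e+01
   7.80e+01  7.00e+01  7.20e+01  7.30e+01  7.50e+01  6.80e+01  7.10e+01
   6.70e+01  5.90e+01  1.00e+00  5.00e+00 -9.00e+00]]
```

View pics/lock.png

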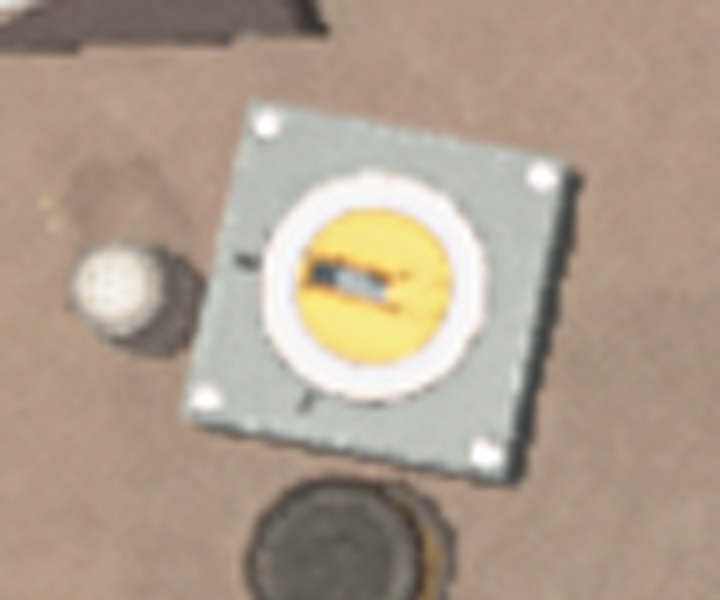

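View pics/stand.png

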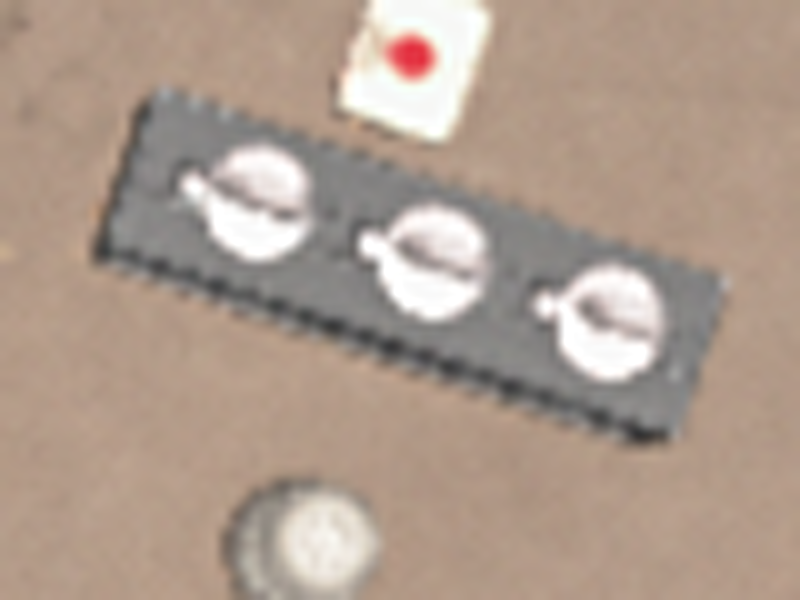

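Top view: plug at about pixel (206.5, 215.5), with its slot and the "off" mark to image left (world +y) and the "on" mark at the bottom. Three keys hang with collars at about (320.8, 220.3), (338.5, 226.2) and (356, 232.2), bits to the left.

```bash
cat > m2.py <<'E'
from h import *
im=cv2.imread("pics/top0.png"); hsv=cv2.cvtColor(im,cv2.COLOR_BGR2HSV)
def comp(box,mask):
    l,t,r,b=box; m=np.zeros((420,560),np.uint8); m[t:b,l:r]=mask[t:b,l:r]; return m
# plug: yellow incl. the slot -> circle of hull
y=comp((185,195,232,240),(hsv[...,1]>130)&(hsv[...,2]>150))
pts=np.argwhere(y)[:,::-1].astype(np.float32); (c,r)=cv2.minEnclosingCircle(pts)
P=atz("top",*c,72.); print('plug',c,r,P.round(1))
w=comp((185,195,232,240),(im.min(2)>215)); n,L,st,ce=cv2.connectedComponentsWithStats(w); i=1+st[1:,4].argmax()
pts=np.argwhere(L==i)[:,::-1].astype(np.float32); e=cv2.fitEllipse(cv2.convexHull(pts)); print('ring',e,atz("top",*e[0],74.).round(1))
# lock corner pins
p=[]
for k in range(1,n):
    if k!=i and st[k,4]>3: print('pin',ce[k].round(1),atz("top",*ce[k],69.).round(1),st[k,4]); 
# case corners from crop
C=np.array([[250,103],[576,165],[515,480],[185,415]])/8+[160-.44,180-.44]
Q=atz("top",C[:,0],C[:,1],68.); print('case',Q.round(1).tolist(),Q.mean(0).round(1)); 
v=[Q[0]-Q[1],Q[3]-Q[2]]; print('xang',[round(float(np.arctan2(a[1],a[0])),3) for a in v],[np.linalg.norm(Q[i]-Q[i-1]).round(1) for i in range(4)])
S=np.array([[245,262],[373,285],[305,402]])/8+[160-.44,180-.44]; M=atz("top",S[:,0],S[:,1],70.)
for k in (0,2): a=M[k]-P; print('mark',np.arctan2(a[1],a[0]).round(3))
# keys
K=np.array([[258,203],[435,262],[610,322]])/10+[295-.45,200-.45]; G=atz("top",K[:,0],K[:,1],68.); print('collars',G.round(1).tolist())
a=G[0]-G[2]; print('standang',np.arctan2(a[1],a[0]).round(3),np.linalg.norm(a))
C=np.array([[155,92],[728,280],[675,440],[98,260]])/10+[295-.45,200-.45]
Q=atz("top",C[:,0],C[:,1],62.); print('stand',Q.round(1).tolist(),Q.mean(0).round(1)); 
v=[Q[0]-Q[1],Q[3]-Q[2]]; print('xang',[round(float(np.arctan2(a[1],a[0])),3) for a in v])
E
python3 m2.py
```

```text
plug (206.38571166992188, 214.971435546875) 8.614432334899902 [514.6 187.3  72. ]
ring ((206.12452697753906, 215.21678161621094), (27.53952407836914, 28.170101165771484), 43.74692916870117) [513.6 187.8  74. ]
pin [193.  195.5] [572.4 229.1  69. ] 6
pin [227.3 201.7] [555.3 127.3  69. ] 10
pin [185.9 229.1] [472.3 246.3  69. ] 8
pin [220.1 236.2] [452.9 145.6  69. ] 9
case [[581.6, 236.1, 68.0], [560.2, 114.9, 68.0], [443.3, 134.2, 68.0], [465.5, 255.5, 68.0]] [512.7 185.2  68. ]
xang [1.396, 1.39] [np.float64(117.7), np.float64(123.1), np.float64(118.5), np.float64(123.3)]
mark 1.418
mark 2.637
collars [[505.3, -148.9, 68.0], [488.5, -201.5, 68.0], [471.4, -253.3, 68.0]]
standang 1.257 109.78139598863896
stand [[538.8, -118.9, 62.0], [484.9, -290.0, 62.0], [437.1, -273.5, 62.0], [488.3, -102.0, 62.0]] [ 487.3 -196.1   62. ]
xang [1.265, 1.281]
```

```bash
cat > go.py <<'E'
# python3 go.py x y z yaw [from x y z yaw] : row from the pose (default measured) to target
import sys
from h import *
def row(t,f):
    c,s=np.cos(f[3]),np.sin(f[3]); d=np.subtract(t[:3],f[:3])
    sp=-np.degrees((t[3]-f[3]+np.pi)%(2*np.pi)-np.pi)
    return [round((d[0]*c+d[1]*s)/10,2),round((d[0]*s-d[1]*c)/10,2),round(-d[2]/10,2),round(sp,1)]
if __name__=="__main__":
    a=[float(x) for x in sys.argv[1:]]; s=ctrl.read_state(); f=a[4:] or [*s['eef_pos'],s['tool_rot'][2]]
    print(row(a[:4],f), 'pose',np.round(s['eef_pos'],1),np.round(s['tool_rot'],4),'F',s['force'].round(1),'T',s['torque'].round(2),s['clock'],s['width'],ctrl.finger_overhang)
E
python3 go.py 504.8 -148.5 150 1.27; python3 go.py 504.8 -148.5 98 1.27
```

```text
[np.float64(38.93), np.float64(-29.6), np.float64(10.63), np.float64(-46.9)] pose [ 283.8 -584.8  256.3] [ 3.1416 -0.      0.4518] F [0.  0.4 0.2] T [ 0.02 -0.01 -0.03] 0.9 85.2859078597179 25.0
[np.float64(38.93), np.float64(-29.6), np.float64(15.83), np.float64(-46.9)] pose [ 283.8 -584.8  256.3] [ 3.1416 -0.      0.4518] F [0.  0.4 0.2] T [ 0.02 -0.01 -0.03] 0.9 85.2859078597179 25.0
```

Emit:
{"method": "play_rows", "body": {"targets": [[0.4,38.9,-29.6,6,-46.9],[0.4,38.9,-29.6,6,-46.9],[0.4,38.9,-29.6,6,-46.9],[0.4,38.9,-29.6,6,-46.9],[0.4,38.9,-29.6,6,-46.9],[0.4,38.9,-29.6,6,-46.9],[0.4,38.9,-29.6,6,-46.9],[0.4,38.9,-29.6,6,-46.9],[0.4,38.9,-29.6,6,-46.9],[0.4,38.9,-29.6,6,-46.9]]}}

```text
clock: 1.9
eef_pos: [505.7, -145.9, 196.3]
tool_rot: [3.141, -0.001, 1.272]
force: [0.7, 0.5, 0.0]
width: 51.1
gripper_force: 0.0
```

```bash
python3 go.py 504.8 -148.5 98 1.27
```

```text
[np.float64(-0.27), np.float64(-0.01), np.float64(9.83), np.float64(0.1)] pose [ 505.7 -145.9  196.3] [ 3.1409e+00 -7.0000e-04  1.2718e+00] F [0.7 0.5 0. ] T [-0.03 -0.03 -0.01] 1.9 51.09565794467421 25.0
```

Emit:
{"method": "play_rows", "body": {"targets": [[0.4,0,0,3,0],[0.4,0,0,6,0],[0.4,0,0,9,0],[0.4,0,0,9.8,0],[0.4,0,0,9.8,0],[1,0,0,9.8,0],[1,0,0,9.8,0],[1,0,0,9.8,0],[1,0,0,9.8,0],[1,0,0,9.8,0]]}}

```text
clock: 2.9
eef_pos: [505.3, -149.0, 99.6]
tool_rot: [3.139, 0.0, 1.27]
force: [-1.1, -0.4, 7.9]
width: 6.8
gripper_force: 59.0
```

```bash
python3 go.py 513.6 187.6 290 1.394 504.8 -148.5 290 1.27
```

```text
[np.float64(32.36), np.float64(-9.12), np.float64(-0.0), np.float64(-7.1)] pose [ 505.3 -149.    99.6] [3.1394e+00 1.0000e-04 1.2701e+00] F [-1.1 -0.4  7.9] T [-0.01  0.14  0.  ] 2.9 6.794163847352355 25.0
```

Emit:
{"method": "play_rows", "body": {"targets": [[1,0,0,-2,0],[1,0,0,-6,0],[1,0,0,-10,0],[1,0,0,-14,0],[1,2,-0.5,-18,0],[1,6,-1.7,-19.2,-3],[1,10.5,-3,-19.2,-7.1],[1,15,-4.2,-19.2,-7.1],[1,20,-5.6,-19.2,-7.1],[1,25,-7,-19.2,-7.1]]}}

```text
clock: 3.9
eef_pos: [511.2, 108.5, 290.7]
tool_rot: [3.141, 0.0, 1.393]
force: [0.9, -0.2, -1.6]
width: 7.1
gripper_force: 58.8
```

Emit:
{"method": "play_rows", "body": {"targets": [[1,3.4,-1.1,0,0],[1,7.5,-1.2,0,0],[1,7.5,-1.2,3,0],[1,7.5,-1.2,6,0],[1,7.5,-1.2,9,0],[1,7.5,-1.2,11,0],[1,7.5,-1.2,11,0],[1,7.5,-1.2,11,0]]}}

```text
clock: 4.7
eef_pos: [513.0, 183.1, 180.8]
tool_rot: [3.142, -0.0, 1.394]
force: [0.6, 0.4, -0.6]
width: 7.3
gripper_force: 58.7
```

```bash
python3 go.py 513.6 187.6 158 1.394; python3 - <<'E'
from h import *
im,d=ctrl.get_image("scene"); cv2.imwrite("pics/s1.png",cv2.resize(im[150:330,150:390,::-1],None,fx=3.2,fy=3.2,interpolation=cv2.INTER_CUBIC))
E
```

```text
[np.float64(0.46), np.float64(-0.03), np.float64(2.28), np.float64(0.0)] pose [513.  183.1 180.8] [ 3.1415e+00 -1.0000e-04  1.3943e+00] F [ 0.6  0.4 -0.6] T [-0.    0.02 -0.03] 4.7 7.260149903465567 25.0
```

View pics/s1.png

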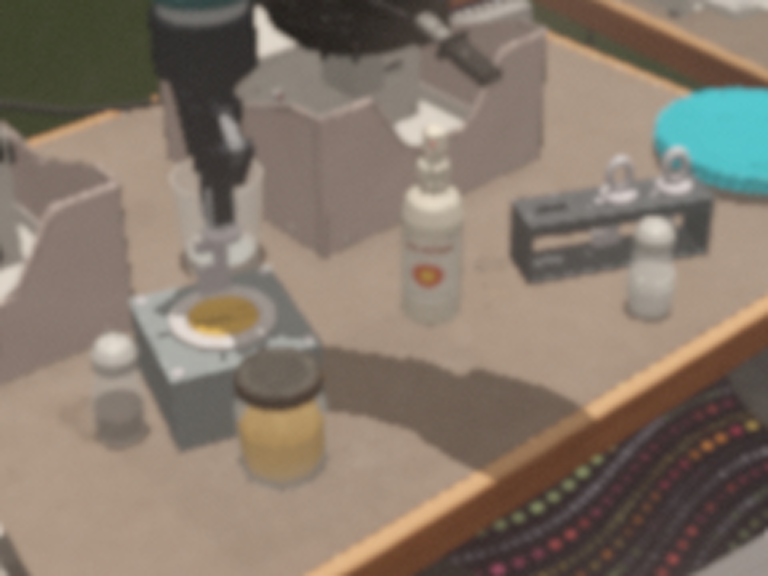

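The key hangs straight in the jaws above the plug at about (215, 260 in the crop), and the two other keys are still in the stand.

Emit:
{"method": "play_rows", "body": {"targets": [[1,0.46,0,0,0],[1,0.46,0,1.8,0],[1,0.46,0,2.2,0],[1,0.46,0,2.6,0],[1,0.46,0,3.0,0],[1,0.46,0,3.4,0],[1,0.46,0,3.4,0]]}}

```text
clock: 5.45
eef_pos: [513.7, 187.4, 146.1]
tool_rot: [-3.141, 0.0, 1.394]
force: [-0.8, 0.3, -2.0]
width: 7.2
gripper_force: 58.8
```

Emit:
{"method": "play_rows", "body": {"targets": [[1,0,0,0.8,0],[1,0,0,1.6,0],[1,0,0,2.4,0],[1,0,0,3.2,0],[1,0,0,3.5,0],[1,0,0,3.6,0],[1,0,0,3.6,0]]}}

```text
clock: 6.15
eef_pos: [513.7, 187.4, 110.1]
tool_rot: [-3.141, 0.0, 1.394]
force: [-0.2, 0.5, -2.4]
width: 6.9
gripper_force: 59.0
```

Emit:
{"method": "play_rows", "body": {"targets": [[1,0,0,0.1,0],[1,0,0,0.2,0],[1,0,0,0.3,0],[1,0,0,0.3,0]]}}

```text
clock: 6.55
eef_pos: [513.7, 187.6, 109.5]
tool_rot: [3.141, 0.0, 1.394]
force: [-6.0, -2.3, 16.6]
width: 7.2
gripper_force: 61.7
```

Emit:
{"method": "play_rows", "body": {"targets": [[1,0,0,0,-4],[1,0,0,0,-8],[1,0,0,0,-12],[1,0,0,0,-16],[1,0,0,0,-20],[1,0,0,0,-24],[1,0,0,0,-24]]}}

```text
clock: 7.25
eef_pos: [513.4, 188.2, 109.5]
tool_rot: [3.141, -0.0, 1.815]
force: [-6.0, -1.1, 16.9]
width: 7.1
gripper_force: 61.7
```

```bash
python3 go.py 513.6 187.6 158 1.394
```

```text
[np.float64(-0.06), np.float64(0.01), np.float64(-4.85), np.float64(24.1)] pose [513.4 188.2 109.5] [ 3.1407e+00 -4.0000e-04  1.8151e+00] F [-6.  -1.1 16.9] T [-0.13  1.37  0.1 ] 7.25 7.080182929664965 25.0
```

No ward yet at 0.42; I'll go further.

Emit:
{"method": "play_rows", "body": {"targets": [[1,0,0,0,-4],[1,0,0,0,-8],[1,0,0,0,-12],[1,0,0,0,-16],[1,0,0,0,-16]]}}

```text
clock: 7.75
eef_pos: [513.5, 188.6, 109.6]
tool_rot: [3.14, -0.002, 2.085]
force: [-7.6, 0.4, 17.8]
width: 6.9
gripper_force: 104.6
```

```bash
python3 go.py 513.6 187.6 158 1.394
```

```text
[np.float64(-0.09), np.float64(-0.04), np.float64(-4.84), np.float64(39.6)] pose [513.5 188.6 109.6] [ 3.1400e+00 -2.1000e-03  2.0852e+00] F [-7.6  0.4 17.8] T [ 0.34  1.28 -2.09] 7.75 6.868633191649718 25.0
```

Ward reached: torque is 2.1 N m. I'll turn back to off and read the torque there.

Emit:
{"method": "play_rows", "body": {"targets": [[1,0,0,0,8],[1,0,0,0,16],[1,0,0,0,24],[1,0,0,0,32],[1,0,0,0,38],[1,0,0,0,41],[1,0,0,0,41]]}}

```text
clock: 8.45
eef_pos: [513.9, 187.8, 109.5]
tool_rot: [3.14, -0.0, 1.376]
force: [-4.8, -1.2, 16.1]
width: 6.9
gripper_force: 61.4
```

```bash
python3 go.py 513.6 187.6 158 1.394
```

```text
[np.float64(-0.02), np.float64(-0.03), np.float64(-4.85), np.float64(-1.0)] pose [513.9 187.8 109.5] [ 3.1399e+00 -2.0000e-04  1.3758e+00] F [-4.8 -1.2 16.1] T [-0.28  1.   -0.05] 8.45 6.862996500721258 25.0
```

Emit:
{"method": "play_rows", "body": {"targets": [[1,0,0,0,2],[1,0,0,0,4],[1,0,0,0,6],[1,0,0,0,6]]}}

```text
clock: 8.85
eef_pos: [514.0, 187.6, 109.5]
tool_rot: [3.14, -0.0, 1.271]
force: [-3.9, -1.1, 15.0]
width: 7.0
gripper_force: 61.5
```

```bash
python3 go.py 513.6 187.6 158 1.394
```

```text
[np.float64(-0.01), np.float64(-0.04), np.float64(-4.85), np.float64(-7.0)] pose [514.  187.6 109.5] [ 3.1400e+00 -4.0000e-04  1.2713e+00] F [-3.9 -1.1 15. ] T [-0.38  1.   -0.08] 8.85 6.954732579497722 25.0
```

Emit:
{"method": "play_rows", "body": {"targets": [[1,0,0,-0.1,-4],[1,0,0,-0.6,-4],[1,0,0,-2,-4],[1,0,0,-4,-4],[1,0,0,-6,-4],[1,0,0,-6,-4]]}}

```text
clock: 9.45
eef_pos: [515.8, 188.4, 169.9]
tool_rot: [3.137, -0.004, 1.34]
force: [1.2, 0.7, -2.1]
width: 7.1
gripper_force: 58.9
```

Emit:
{"method": "play_rows", "body": {"targets": [[1,0,0,-4,0],[1,0,0,-8,0],[1,0,0,-12.3,0],[1,0,0,-12.3,0]]}}

```text
clock: 9.85
eef_pos: [516.9, 189.1, 295.3]
tool_rot: [3.132, -0.007, 1.341]
force: [-0.2, 0.3, -1.3]
width: 7.4
gripper_force: 59.1
```

```bash
python3 go.py 504.8 -148.5 190 1.27; python3 - <<'E'
from h import *
im,d=ctrl.get_image("scene"); cv2.imwrite("pics/s2.png",cv2.resize(im[120:330,150:390,::-1],None,fx=2.8,fy=2.8,interpolation=cv2.INTER_CUBIC))
E
```

```text
[np.float64(-33.14), np.float64(6.52), np.float64(10.53), np.float64(4.0)] pose [516.9 189.1 295.3] [ 3.1324 -0.0067  1.3406] F [-0.2  0.3 -1.3] T [ 0.06 -0.05 -0.01] 9.85 7.44905209774648 25.0
```

View pics/s2.png

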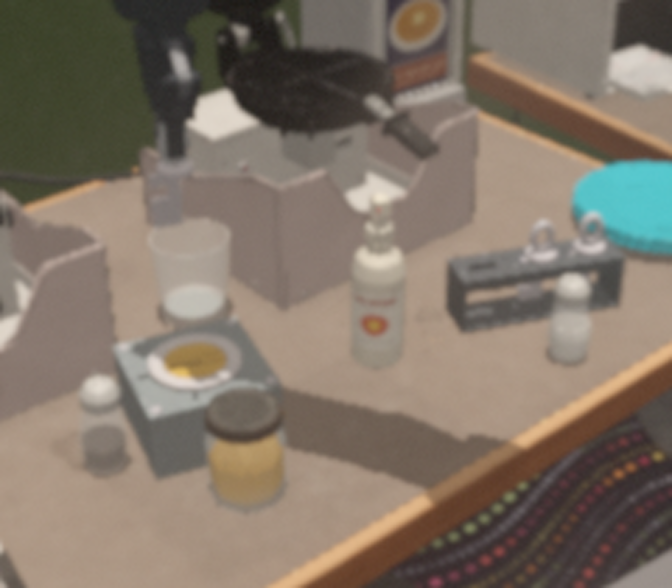

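The key is out and upright in the jaws, the plug is clear, and slot 1 (left in the stand) is free.

Emit:
{"method": "play_rows", "body": {"targets": [[1,-4.5,0.9,0.3,0],[1,-9,1.8,0.3,4],[1,-14,2.8,0.3,4],[1,-19,3.7,0.3,4],[1,-24,4.7,0.3,4],[1,-28.5,5.6,0.3,4],[1,-33.1,6.5,3,4],[1,-33.1,6.5,7,4],[1,-33.1,6.5,10,4],[1,-33.1,6.5,10,4]]}}

```text
clock: 10.9
eef_pos: [497.6, -149.3, 185.1]
tool_rot: [-3.13, 0.001, 1.271]
force: [-1.1, 0.3, -0.3]
width: 6.9
gripper_force: 58.9
```

```bash
python3 go.py 505 -148.7 150 1.27
```

```text
[np.float64(0.27), np.float64(0.69), np.float64(3.51), np.float64(0.0)] pose [ 497.6 -149.3  185.1] [-3.1298e+00  6.0000e-04  1.2707e+00] F [-1.1  0.3 -0.3] T [0.04 0.06 0.  ] 10.9 6.873511558201376 25.0
```

Emit:
{"method": "play_rows", "body": {"targets": [[1,0.1,0.2,0.5,0],[1,0.1,0.2,1.0,0],[1,0.1,0.2,1.0,0],[1,0.1,0.2,1.0,0],[1,0.1,0.2,1.0,0]]}}

```text
clock: 11.4
eef_pos: [504.6, -149.2, 181.1]
tool_rot: [3.14, 0.0, 1.272]
force: [-0.1, -1.1, -0.9]
width: 7.0
gripper_force: 58.9
```

```bash
python3 go.py 505 -148.7 150 1.27
```

```text
[np.float64(0.06), np.float64(0.02), np.float64(3.11), np.float64(0.1)] pose [ 504.6 -149.2  181.1] [3.14   0.     1.2723] F [-0.1 -1.1 -0.9] T [-0.01  0.01  0.02] 11.4 6.957328268116289 25.0
```

Emit:
{"method": "play_rows", "body": {"targets": [[1,0.05,0,2,0],[1,0.05,0,3.2,0],[1,0.05,0,3.8,0],[1,0.05,0,4.6,0],[1,0.05,0,5.6,0],[1,0.05,0,6.8,0],[1,0.05,0,7.6,0],[1,0.05,0,8,0],[1,0.05,0,8.0,0]]}}

```text
clock: 12.3
eef_pos: [504.2, -148.7, 100.0]
tool_rot: [-3.141, 0.0, 1.272]
force: [0.6, 0.8, -2.0]
width: 7.0
gripper_force: 59.1
```

Emit:
{"method": "play_rows", "body": {"targets": [[0.4,0,0,0,0],[0.4,0,0,0,0],[0.4,0,0,0,0],[0.4,0,0,-3,0],[0.4,0,0,-6,0],[0.4,-2.5,0,-6,0],[0.4,-5.5,0,-6,0],[0.4,-5.5,0,-6,0],[0.4,-5.5,0,-6,0],[0.4,-5.5,0,-6,0]]}}

```text
clock: 13.3
eef_pos: [488.5, -200.3, 160.3]
tool_rot: [3.141, -0.001, 1.273]
force: [-0.5, 0.4, -0.1]
width: 51.2
gripper_force: 0.0
```

```bash
python3 go.py 488.3 -201.3 98 1.27; python3 - <<'E'
from h import *
im,d=ctrl.get_image("scene"); cv2.imwrite("pics/s3.png",cv2.resize(im[180:260,290:390,::-1],None,fx=6,fy=6,interpolation=cv2.INTER_CUBIC))
E
```

```text
[np.float64(-0.1), np.float64(0.01), np.float64(6.23), np.float64(0.2)] pose [ 488.5 -200.3  160.3] [ 3.1415e+00 -8.0000e-04  1.2732e+00] F [-0.5  0.4 -0.1] T [-0.   -0.02 -0.05] 13.3 51.217079774713646 25.0
```

View pics/s3.png

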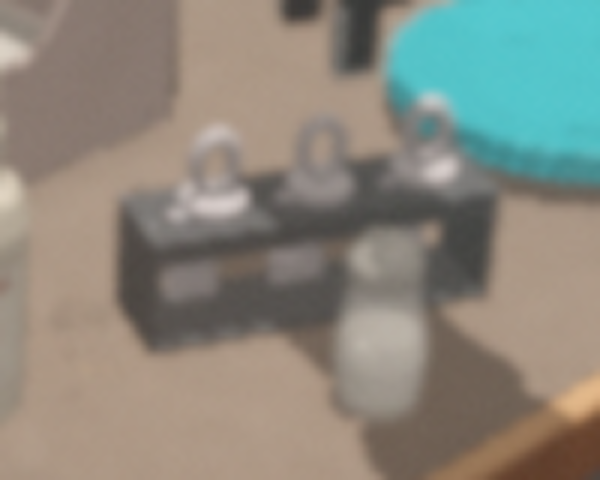

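Key 1 hangs seated again at the left (215, 190). Next is key 2, the middle one.

Emit:
{"method": "play_rows", "body": {"targets": [[0.4,-0.1,0,3,0],[0.4,-0.1,0,5.5,0],[0.4,-0.1,0,6.2,0],[0.4,-0.1,0,6.2,0],[1,-0.1,0,6.2,0],[1,-0.1,0,6.2,0],[1,-0.1,0,6.2,0],[1,-0.1,0,6.2,0],[1,-0.1,0,6.2,0]]}}

```text
clock: 14.25
eef_pos: [488.3, -202.5, 99.3]
tool_rot: [3.14, 0.0, 1.272]
force: [-1.2, -0.1, 6.4]
width: 7.2
gripper_force: 59.0
```

```bash
python3 go.py 513.9 188 300 1.37
```

```text
[np.float64(38.07), np.float64(-9.05), np.float64(-20.07), np.float64(-5.6)] pose [ 488.3 -202.5   99.3] [3.1401e+00 1.0000e-04 1.2720e+00] F [-1.2 -0.1  6.4] T [0.12 0.21 0.03] 14.25 7.200829415695513 25.0
```

Emit:
{"method": "play_rows", "body": {"targets": [[1,0,0,-2,0],[1,0,0,-6,0],[1,0,0,-10,0],[1,0,0,-14,0],[1,2,-0.5,-18,0],[1,6,-1.4,-19.5,0],[1,10.5,-2.5,-19.5,-3],[1,15,-3.6,-19.5,-4.5],[1,20,-4.8,-19.5,-4.5],[1,25,-6,-19.5,-4.5]]}}

```text
clock: 15.25
eef_pos: [503.4, 52.9, 293.5]
tool_rot: [3.141, 0.0, 1.35]
force: [1.5, -0.7, -1.8]
width: 7.3
gripper_force: 58.8
```

Emit:
{"method": "play_rows", "body": {"targets": [[1,4.5,-0.8,0,0],[1,9,-1.6,0,0],[1,13,-2.1,0,0],[1,13,-2.1,4,0],[1,13,-2.1,8,0],[1,13,-2.1,11,0],[1,13,-2.1,11,0],[1,13,-2.1,11,0],[1,13,-2.1,11,0]]}}

```text
clock: 16.15
eef_pos: [513.0, 183.4, 185.1]
tool_rot: [3.139, -0.002, 1.35]
force: [0.4, 0.4, -0.7]
width: 6.9
gripper_force: 58.8
```

```bash
python3 go.py 513.7 187 147 1.35
```

```text
[np.float64(0.37), np.float64(-0.01), np.float64(3.81), np.float64(0.0)] pose [513.  183.4 185.1] [ 3.1388e+00 -2.0000e-03  1.3503e+00] F [ 0.4  0.4 -0.7] T [-0.02  0.01 -0.03] 16.15 6.8576800210945486 25.0
```

Emit:
{"method": "play_rows", "body": {"targets": [[1,0.37,0,1,0],[1,0.37,0,2.2,0],[1,0.37,0,2.6,0],[1,0.37,0,3,0],[1,0.37,0,3.4,0],[1,0.37,0,3.8,0],[1,0.37,0,3.8,0]]}}

```text
clock: 16.85
eef_pos: [512.3, 186.4, 144.8]
tool_rot: [-3.141, 0.001, 1.351]
force: [0.6, 0.3, -1.8]
width: 6.8
gripper_force: 58.9
```

Emit:
{"method": "play_rows", "body": {"targets": [[1,0.05,0,0.8,0],[1,0.05,0,1.6,0],[1,0.05,0,2.4,0],[1,0.05,0,3.1,0],[1,0.05,0,3.5,0],[1,0.05,0,3.6,0],[1,0.05,0,3.7,0],[1,0.05,0,3.8,0],[1,0.05,0,3.8,0]]}}

```text
clock: 17.75
eef_pos: [512.3, 186.9, 109.2]
tool_rot: [3.141, 0.001, 1.351]
force: [-5.9, -1.0, 17.2]
width: 7.2
gripper_force: 61.9
```

Emit:
{"method": "play_rows", "body": {"targets": [[1,0,0,0,-5],[1,0,0,0,-10],[1,0,0,0,-15],[1,0,0,0,-20],[1,0,0,0,-25],[1,0,0,0,-29],[1,0,0,0,-29]]}}

```text
clock: 18.45
eef_pos: [512.3, 187.0, 109.2]
tool_rot: [3.141, 0.001, 1.858]
force: [-5.3, -2.2, 17.0]
width: 7.3
gripper_force: 61.9
```

```bash
python3 go.py 513.6 187.6 158 1.394
```

```text
[np.float64(0.02), np.float64(0.14), np.float64(-4.88), np.float64(26.6)] pose [512.3 187.  109.2] [3.1414e+00 6.0000e-04 1.8584e+00] F [-5.3 -2.2 17. ] T [-0.36  1.2   0.11] 18.45 7.2712616997851685 25.0
```

Emit:
{"method": "play_rows", "body": {"targets": [[1,0,0,0,-4],[1,0,0,0,-8],[1,0,0,0,-12],[1,0,0,0,-15],[1,0,0,0,-15]]}}

```text
clock: 18.95
eef_pos: [512.3, 187.1, 109.2]
tool_rot: [3.142, 0.001, 2.12]
force: [-5.2, -2.5, 17.8]
width: 7.1
gripper_force: 61.9
```

```bash
python3 go.py 513.6 187.6 158 1.394
```

```text
[np.float64(-0.03), np.float64(0.14), np.float64(-4.88), np.float64(41.6)] pose [512.3 187.1 109.2] [3.1416e+00 8.0000e-04 2.1198e+00] F [-5.2 -2.5 17.8] T [-0.4   1.19  0.03] 18.95 7.057971417882805 25.0
```

No ward with this one; I'll keep turning.

Emit:
{"method": "play_rows", "body": {"targets": [[1,0,0,0,-5],[1,0,0,0,-10],[1,0,0,0,-15],[1,0,0,0,-20],[1,0,0,0,-25],[1,0,0,0,-29],[1,0,0,0,-29]]}}

```text
clock: 19.65
eef_pos: [512.2, 187.2, 109.2]
tool_rot: [-3.141, 0.001, 2.626]
force: [-6.3, -2.1, 18.0]
width: 6.9
gripper_force: 62.0
```

```bash
python3 go.py 513.6 187.6 158 1.394
```

```text
[np.float64(-0.1), np.float64(0.1), np.float64(-4.88), np.float64(70.6)] pose [512.2 187.2 109.2] [-3.1413e+00  6.0000e-04  2.6262e+00] F [-6.3 -2.1 18. ] T [-0.35  1.28  0.08] 19.65 6.914953160925175 25.0
```

Emit:
{"method": "play_rows", "body": {"targets": [[1,0,0,0,-3],[1,0,0,0,-6],[1,0,0,0,-9],[1,0,0,0,-9]]}}

```text
clock: 20.05
eef_pos: [512.7, 187.6, 109.2]
tool_rot: [3.141, 0.001, 2.782]
force: [-4.6, -2.1, 15.9]
width: 7.1
gripper_force: 61.7
```

```bash
python3 go.py 513.6 187.6 158 1.394
```

```text
[np.float64(-0.08), np.float64(0.03), np.float64(-4.88), np.float64(79.6)] pose [512.7 187.6 109.2] [3.1408e+00 1.2000e-03 2.7824e+00] F [-4.6 -2.1 15.9] T [-0.22  1.08 -0.02] 20.05 7.127863302117195 25.0
```

Emit:
{"method": "play_rows", "body": {"targets": [[1,0,0,0,-3],[1,0,0,0,-5],[1,0,0,0,-5]]}}

```text
clock: 20.35
eef_pos: [513.0, 188.3, 109.2]
tool_rot: [3.139, 0.001, 2.867]
force: [-3.7, -0.7, 15.8]
width: 7.0
gripper_force: 63.3
```

```bash
python3 go.py 513.6 187.6 158 1.394
```

```text
[np.float64(-0.08), np.float64(-0.05), np.float64(-4.88), np.float64(84.4)] pose [513.  188.3 109.2] [3.1394e+00 1.0000e-03 2.8668e+00] F [-3.7 -0.7 15.8] T [-0.08  0.98 -0.82] 20.35 7.049059706706457 25.0
```

The stop is reached with 0.8 N m. I'll relax, release and rise.

Emit:
{"method": "play_rows", "body": {"targets": [[1,0,0,0,3],[1,0,0,-0.1,3],[1,0,0,-0.1,3],[0.35,0,0,-0.1,3],[0.35,0,0,-0.1,3],[0.35,0,0,-0.1,3],[0.35,0,0,-0.1,3],[0.35,0,0,-4,3],[0.35,0,0,-8,3],[0.35,0,0,-12,3]]}}

```text
clock: 21.35
eef_pos: [512.3, 186.8, 228.3]
tool_rot: [-3.141, -0.001, 2.817]
force: [1.8, 0.3, -0.2]
width: 55.5
gripper_force: 0.0
```

Emit:
{"method": "play_rows", "body": {"targets": [[0.35,0,0,-5,0],[0.35,5,0,-8,0],[0.35,10,0,-8,0],[0.35,15,0,-8,0],[0.35,15,0,-8,0],[0.35,15,0,-8,0]]}}

```text
clock: 21.95
eef_pos: [369.6, 235.2, 307.7]
tool_rot: [-3.141, 0.002, 2.82]
force: [1.4, 0.3, 0.5]
width: 55.5
gripper_force: 0.0
```

```bash
python3 go.py 513.6 187.6 158 1.394; python3 - <<'E'
from h import *
im,d=ctrl.get_image("scene"); cv2.imwrite("pics/s4.png",cv2.resize(im[180:320,160:390,::-1],None,fx=3.4,fy=3.4,interpolation=cv2.INTER_CUBIC))
im,d=ctrl.get_image("top"); cv2.imwrite("pics/t4.png",cv2.resize(im[185:260,160:250,::-1],None,fx=8,fy=8,interpolation=cv2.INTER_CUBIC))
E
```

```text
[np.float64(-15.17), np.float64(0.04), np.float64(14.97), np.float64(81.7)] pose [369.6 235.2 307.7] [-3.1413e+00  1.6000e-03  2.8199e+00] F [1.4 0.3 0.5] T [ 0.01 -0.07  0.02] 21.95 55.52202297245504 25.0
```

View pics/s4.png

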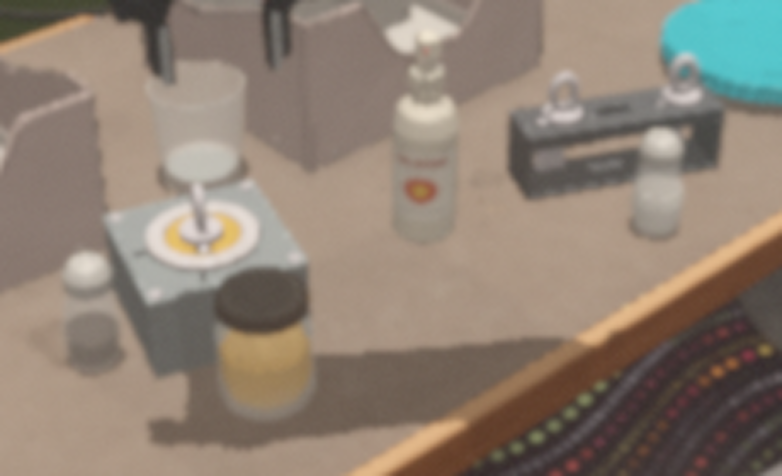

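View pics/t4.png

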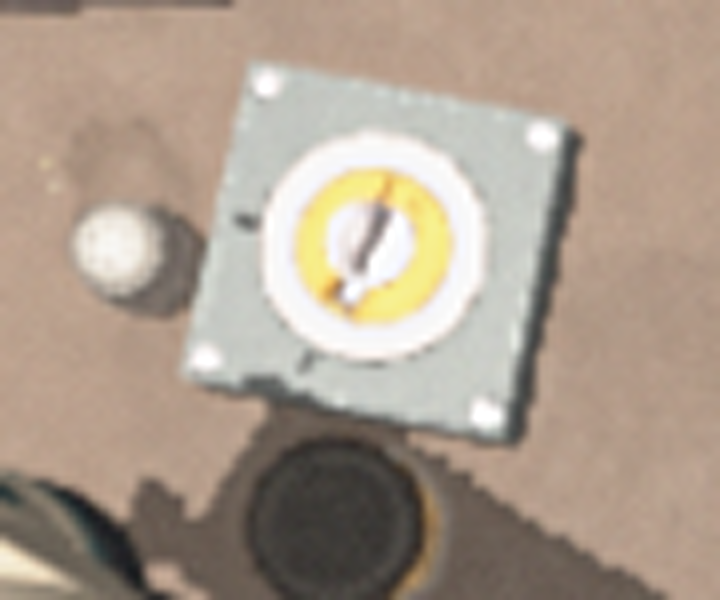

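The key sits upright and fully in at the plug's centre, with its slot in line with the "on" mark. The other two keys hang in the stand and every bystander is still in place.

```bash
python3 -c "
from cell import ctrl
print(ctrl.finish_job())"
```

```text
the job is handed in; nothing more can be done
None
```

The middle key (second tried) turned the switch to its stop and is left there fully in, the other two hang in the stand, and the job is handed in; the final pictures agree, but no verdict came back.

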